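# Gauge the height of a sawn rock block with a bridge gauge

## Robot

A 7-joint arm with a two-finger parallel gripper is mounted at the origin on the work surface. World frame = base frame: x ahead of the robot, y to its left, z up, the work surface at z = 0. Lengths are in m, angles in rad, forces in N, time in s.
With the tool pointing down it reaches from about 0.4 to 0.75 m from the base axis. Payload 19.5 kg.
Tool frame: the origin (TCP) lies between the finger pads; the fingertips stand 17 mm ahead of it and the grasp point (between the pads) lies 2 mm behind it; z points along the fingers, y is the line along which they close (so a half turn about z gives the same grasp; the last joint's range is limited). The gripper opens to 85 mm and grips with 20 to 120 N. Pads are 22 mm wide; open, the fingers measure 114 mm over their backs; the gripper's body (76 mm by 85 mm) begins 54 mm behind the grasp point. The pads swing forward as they close: fully open they stand 13 mm farther back than shut.
Start: joints at [-1.257, 0.707, -0.028, 1.485, 0.022, 0.951, -0.075], TCP at [0.2, 0.539, 0.248] pointing down, gripper open.
Joint ranges: [-2.71, 2.71], [-0.32, 2.16], [-1.57, 1.52], [0, 2.45], [-1.46, 4.6], [0, 2.02], [-2.83, 2.83]. Speed limits (rad/s): [1.89, 1.89, 2.57, 2.57, 3.01, 3.01, 3.01].

## Interface

Orientations are given as a rotation vector (axis times angle).
In Python, from workcell import sensors, capture, camera_model, job gives the robot as it stands.
- The arm moves only by the tool play_rows, never from a script. Its argument "series" is a list of rows, each a list of 7 numbers: the shift along the tool's x, y, z scaled (see below), then the turn, a rotation vector about the tool's x, y, z scaled (see below), then the opening, from -1 (shut) to 1 (fully open). In form: [[dx, dy, dz, rx, ry, rz, fingers], ...]. A call has 1 to 12 rows; each row is the pose to reach, as a shift and turn from the pose commanded when the call began, along the tool's axes at that moment, turning the shorter way round; what a row does not reach only later rows make up. The controller multiplies each number of a shift by 100 cm and each number of a turn by 360 degrees. A row lasts 1/10 s, in which the tool goes at most 50 mm and 8.59 degrees, less where a joint would pass 70% of its speed; a pose out of reach is approached as far as the arm can. A call with a number of a shift or a turn outside -1 to 1 is refused whole. A call with a gripper value outside its range is refused whole. The fingers move at their own pace and stop on an object; "grip_force" is the grip in N (left out, the last holds). Time passes only in rows, so rows that repeat a pose let the fingers close. It gives the time, the measured TCP pose, the force, the opening and the grip force at its end, in the units of the state.
- sensors.sense(): the state, without advancing time (a new reading comes with each control period).
- capture(name): name is "scene" or "top" or "wrist"; returns the picture (384x512x3 uint8, red, green, blue); there is no depth.
- camera_model(name): a dict with "K" (3x3 intrinsics, pixels), "D" ([k1, k2, p1, p2, k3] as OpenCV has them; the pictures are not rectified), "pose" (4x4, takes a point from camera to world coordinates). Camera axes: x right, y up, looking along -z (the intrinsics and any distortion apply to the point x, -y, -z); pixel columns grow to the right and rows downward; lengths in m; the calibration is good to about 2 mm. A picture is of the moment at which its call begins: read the wrist's pose just before it. camera_model takes no time and is no camera call; for the wrist camera it gives the pose at the moment of the call.
- job.sign_off(): hands the job in; it is judged then, once.
The state is a dict: "time": time; "joint_positions": joint angles; "joint_velocities": joint speeds; "tau": joint torques, N m; "tool_pos": TCP position; "tool_rot": TCP orientation; "force": force on the tool from outside, world axes, zero at the start; "ft_torque": the same for the moment, N m; "finger_gap": finger opening in m; "grasp_force": force on a finger pad.
Only numpy, scipy, OpenCV 4.12 (cv2) and the standard library are available. Lean on these libraries where they do the work, as an engineer would, in place of code of your own. Each camera call takes 0.05 s, during which the arm holds its last target. There are 200 camera calls.

## Task

Lay the thicker of the two sawn rock blocks flat on the granite plate, let go of it, then pick up the bridge gauge and lower it astride that block, with both legs standing flat on the plate and the sprung foot resting on the middle of the block's top, so that the gauge reads the block's height. Set both down gently, without dropping them, leave the gauge standing there, and leave everything else on the bench where it is.

Things in the scene. Friction and masses are not known exactly. Their poses are not given: they have to be found in the camera images.
- plate: Black granite surface plate, fixed to the bench: 200 (its x) x 300 (its y) x 50 mm high. Origin at the centre of its underside on the bench; its flat top is 50 mm above the origin.
- thick_block: The thicker sawn block of grey rock, 110 (its x) x 50 (its y) x 40 mm high, about 0.6 kg, lying loose on the bench. Origin at the centre of its underside; z up.
- thin_block: The thinner sawn block of the same grey rock, 110 (x) x 50 (y) x 26 mm high, loose; not wanted. Origin at the centre of its underside.
- gauge: Bridge gauge, loose, about 0.8 kg, standing on two legs; the same after a half turn. Steel bar along its x, 128 x 34 mm, underside 60 mm above the feet; legs at x = +-55 mm, each on a flat foot 16 (x) x 60 (y) mm, 94 mm clear between them. A dark upright indicator box stands on the bar, a sprung spindle hangs under it. Origin between the legs, level with the feet's undersides; z up.
- gauge_grip (a point): Where to hold the gauge: the middle of its indicator box, 148 mm above the gauge's origin on its z axis and 23 mm below the box's top. The box is 46 (gauge x) x 26 (gauge y) x 86 mm high, from 85 to 171 mm above the feet; pinch it across its 26 mm (along the gauge's y). The display is on its -y side.
- foot (a joint): How far the gauge's sprung foot is pushed up, in m: 0 when the foot hangs at the level of the legs' undersides (also when the gauge stands on a flat plane), 0.040 when the gauge stands flat astride the thick block, 0.026 for the thin one; travel 0.050. A light spring (1 N at 0, 25 N/m) presses it down; the gauge's own weight overcomes it.
- foot_tip (a point): Centre of the underside of the gauge's sprung foot, a flat steel disc 20 mm across on an 8 mm spindle, on the gauge's z axis; rises with the joint.
- core: Drill core of the same rock standing on end, diameter 48, 85 mm high, loose bystander. Origin at the centre of its underside.
- dish: Shallow white dish, 90 mm across, 16 mm high, loose bystander. Origin at the centre of its underside.
- brush: Brush 130 mm long lying on the bench, loose bystander.
- can: Screw-top objective case, grey with a black cap, 40 mm across, 62 mm high, loose bystander. Origin at the centre of its underside.
- jar: Amber jar with a black lid, 50 mm across, 85 mm high, loose bystander. Origin at the centre of its underside.
- slide_box: Closed wooden slide box, 97 x 177 x 38 mm high, loose bystander beyond the plate. Origin at the centre of its underside.
Things that resemble listed ones, but are neither listed nor needed, are in the scene too. Leave any green look-alike of the thick_block alone. Of the things that look like the gauge, the smaller one is meant.

How it is judged:
On the way:
1. the thicker block lies flat on the granite plate, let go, the gauge not yet on it (z of thick_block in the frame of plate between 0.0475 and 0.0525 m and angle between thick_block's own z axis and vertical below 0.04 rad and linear speed of thick_block below 0.02 m/s and contact force between the fingers and thick_block below 0.1 N and contact force between gauge and thick_block below 0.05 N), for 0.2 s.
At the end, for the whole second after the job is handed in: The thicker block lies flat on the plate and the gauge stands flat on the plate astride it (each within 2.5 mm of the plate's top and 0.04 rad of level), its foot pushed up 40 mm +-2 mm and within 15 mm of the block's middle, both at rest and released (z of thick_block in the frame of plate between 0.0475 and 0.0525 m and angle between each of thick_block, gauge's own z axis and vertical below 0.04 rad and z of gauge in the frame of plate between 0.0475 and 0.0525 m and value of joint foot between 0.038 and 0.042 m and horizontal distance between foot_tip and thick_block below 0.015 m and linear speed of each of gauge, thick_block below 0.01 m/s and contact force between the fingers and gauge below 0.1 N); the robot touches nothing.
It fails at once if the gauge is banged down: more than 80 N between it and the plate or the thicker block (contact force between gauge and plate above 80 N or contact force between gauge and thick_block above 80 N).
It fails at once if the gauge or the thicker block is dropped: out of the fingers and moving faster than 0.35 m/s (a fall of roughly 10 mm) ((linear speed of gauge above 0.35 m/s and contact force between the fingers and gauge below 0.1 N) or (linear speed of thick_block above 0.35 m/s and contact force between the fingers and thick_block below 0.1 N)).
It fails at once if the gauge is tipped over (more than 35 degrees) (angle between gauge's own z axis and vertical above 0.61 rad).
It fails at once if a bystander (thinner block, core, dish, brush, case, jar, slide box) is moved more than 30 mm (distance of any of thin_block, core, dish, brush, can, jar, slide_box from where it was at the start of the episode above 0.03 m).
It also fails if it takes over 61 s, if anything falls off the work surface, if the arm or the gripper's body presses on something with over 40 N, if the wrist force passes 120 N, or if a joint passes its speed limit or range.

## Working session

There is one attempt and no reset: what is moved stays moved. The work goes in short steps, Python scripts to look and compute and a tool call to move; the robot and the scene stay as the last step left them, time stands still between calls to the robot, and variables do not carry over. Pictures are saved under pics/ and viewed, at most 10 in all, crops included, and the job is handed in when it is done.

Besides the shell and the picture viewer there is one more tool, called after "Request:" by a JSON object that holds its "method" and its "body". play_rows: Moves the arm, as the interface text tells. Its arguments: {"type":"object","properties":{"series":{"type":"array"},"grip_force":{"type":"number"}},"required":["series"]}

```bash
ls; mkdir -p pics
python3 - <<'E'
from workcell import sensors,capture,camera_model
import cv2,numpy as np
s=sensors.sense();print(s)
for n in("scene","top"):
    cv2.imwrite(f"pics/{n}0.png",capture(n)[:,:,::-1]);m=camera_model(n);print(n,m)
E
```

```text
pics
{'time': 0.0, 'joint_positions': array([-1.25669243,  0.70712247, -0.02761492,  1.48502576,  0.02201248,
        0.95088144, -0.07550474]), 'joint_velocities': array([-0.00105468, -0.00121186,  0.00073342,  0.00047342, -0.00133974,
       -0.0001735 , -0.00241801]), 'tau': array([ 2.53229344e-03, -8.83192992e+01,  1.23524286e+00, -2.36174405e+01,
        1.69897266e-02,  6.24407781e-03, -1.08670924e-04]), 'tool_pos': array([0.20021348, 0.53874504, 0.24780999]), 'tool_rot': array([-5.55922551e-01, -3.09185890e+00,  1.76519844e-03]), 'force': array([-0.64791574,  0.2413696 ,  0.01547247]), 'ft_torque': array([-0.02054121, -0.01157641,  0.07029707]), 'grasp_force': 0.0, 'finger_gap': 0.08550768889392821}
scene {'K': array([[429.29127219,   0.        , 258.06893362],
       [  0.        , 429.29127219, 189.04023856],
       [  0.        ,   0.        ,   1.        ]]), 'D': array([-0.08275272,  0.        ,  0.        ,  0.        ,  0.        ]), 'pose': array([[-0.5661125 , -0.45579101,  0.68685601,  1.3916573 ],
       [ 0.82432104, -0.30959301,  0.4739694 ,  0.55928382],
       [-0.00338517,  0.83450987,  0.5509826 ,  0.8491121 ],
       [ 0.        ,  0.        ,  0.        ,  1.        ]])}
top {'K': array([[346.55255963,   0.        , 254.65718759],
       [  0.        , 346.55255963, 192.00609128],
       [  0.        ,   0.        ,   1.        ]]), 'D': array([0.01138381, 0.        , 0.        , 0.        , 0.        ]), 'pose': array([[ 0.01139449,  0.98332462, -0.18150168,  0.26642433],
       [-0.99992549,  0.01041014, -0.00637515, -0.05437309],
       [-0.00437938,  0.1815608 ,  0.98336997,  1.33477295],
       [ 0.        ,  0.        ,  0.        ,  1.        ]])}
```

View pics/scene0.png

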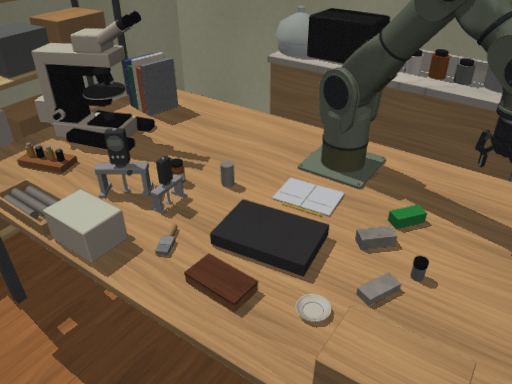

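View pics/top0.png

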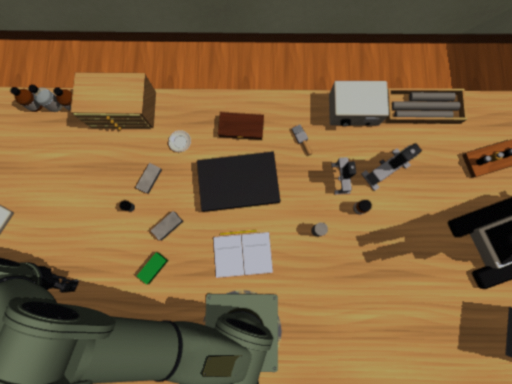

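The scene view holds two grey blocks, at (376,238) and (379,290), plus a green look-alike at (407,216). There are two gauges: a small one at (167,183) and a large one at (120,160). In the top view the grey blocks are at (166,225) and (148,178), and the gauges at (344,173) small and (392,166) large. Next I'll take a close crop of the candidates and make a first measurement.

```bash
cat > h.py <<'E'
import cv2,numpy as np
from workcell import sensors,capture,camera_model
from scipy.spatial.transform import Rotation as R
def ray(m,px):
    u=cv2.undistortPoints(np.float64(px).reshape(-1,1,2),m["K"],m["D"]).reshape(-1,2)
    d=np.c_[u[:,0],-u[:,1],-np.ones(len(u))]@m["pose"][:3,:3].T
    return m["pose"][:3,3],d
def onz(m,px,z):
    o,d=ray(m,px); return o+d*((z-o[2])/d[:,2])[:,None]
def proj(m,P):
    P=np.float64(P).reshape(-1,3); c=(P-m["pose"][:3,3])@m["pose"][:3,:3]; c=c*[1,-1,-1]
    return cv2.projectPoints(c,np.zeros(3),np.zeros(3),m["K"],m["D"])[0].reshape(-1,2)
def rel(goal_p,goal_R):
    s=sensors.sense(); Rt=R.from_rotvec(s["tool_rot"])
    print("row", np.round(Rt.inv().apply(goal_p-s["tool_pos"]),4), np.round((Rt.inv()*goal_R).as_rotvec()/(2*np.pi),4))
def down(yaw): # tool z down, tool y along (cos yaw, sin yaw)
    y=np.array([np.cos(yaw),np.sin(yaw),0]); z=np.array([0,0,-1.]); x=np.cross(y,z)
    return R.from_matrix(np.c_[x,y,z])
E
python3 - <<'E'
from h import *
m=camera_model("top"); im=cv2.imread("pics/top0.png"); hsv=cv2.cvtColor(im,cv2.COLOR_BGR2HSV)
s=cv2.imread("pics/scene0.png")
a=cv2.resize(s[195:310,340:440],None,fx=4,fy=4,interpolation=cv2.INTER_CUBIC)
b=cv2.resize(s[120:215,90:190],None,fx=4,fy=4,interpolation=cv2.INTER_CUBIC)
c=np.zeros((460,800,3),np.uint8);c[:,:400]=a;c[:380,400:]=b
cv2.imwrite("pics/crop.png",c)
g=((hsv[...,1]<60)&(hsv[...,2]>60)).astype(np.uint8)
def boxes(mask,z,name,win):
    x0,y0,x1,y1=win; k=np.zeros_like(mask);k[y0:y1,x0:x1]=mask[y0:y1,x0:x1]
    cs,_=cv2.findContours(k,0,2); ct=max(cs,key=cv2.contourArea)
    w=onz(m,ct.reshape(-1,2),z)[:,:2]; r=cv2.minAreaRect((w*1000).astype(np.float32)); print(name,r,cv2.contourArea(ct))
boxes(g,.033,"A",(140,200,195,250)); boxes(g,.033,"B",(130,155,170,200))
boxes((hsv[...,2]<60).astype(np.uint8),.05,"plate",(185,140,290,220))
for n,p,z in(("gaugebox",(349,167),.15),("gauge bar",(344,176),.06),("can",(126,206),.06),("big",(400,160),.2),("core",(320,230),.085),("jar",(363,207),.085)): print(n,onz(m,p,z)[0])
E
```

```text
A ((375.4286804199219, 284.7360534667969), (50.784610748291016, 109.42556762695312), 43.0878791809082) 355.5
B ((557.41845703125, 365.18585205078125), (52.26420593261719, 103.07489776611328), 63.95268630981445) 323.5
plate ((544.8782348632812, 19.3651123046875), (197.61410522460938, 294.74652099609375), 7.517266750335693) 3827.5
gaugebox [ 0.57801139 -0.37736416  0.15      ]
gauge bar [ 0.56655759 -0.38181515  0.06      ]
can [0.44381584 0.43100036 0.06      ]
big [ 0.590869   -0.53613112  0.2       ]
core [ 0.36089765 -0.28239956  0.085     ]
jar [ 0.44592761 -0.44007441  0.085     ]
```

View pics/crop.png

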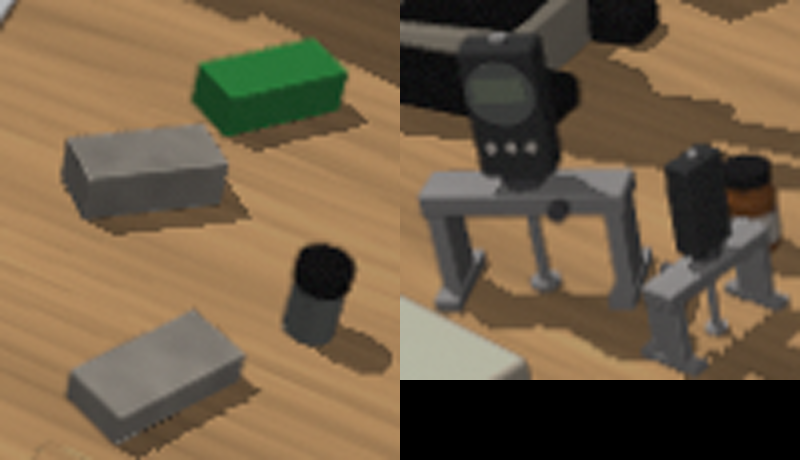

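The crop shows grey block A (scene (376,238), left crop at (145,170)) with the taller side face, so it is the thick one. B (crop (155,375)) is thin, and the green block is to be left alone. The smaller gauge (right crop at (700,250)) is the one meant. I'll move over block A for a wrist look.

Run:
```python
from h import *
s=sensors.sense();print(R.from_rotvec(s["tool_rot"]).as_matrix().round(3)); M=camera_model("wrist")["pose"]
Rt=R.from_rotvec(s["tool_rot"]); print("cam in tool",Rt.inv().apply(M[:3,3]-s["tool_pos"]).round(3),(Rt.inv().as_matrix()@M[:3,:3]).round(2))
for y in(43,223): rel([.375,.285,.22],down(np.radians(y)))
```

```text
[[-0.937  0.348 -0.   ]
 [ 0.348  0.937 -0.001]
 [-0.    -0.001 -1.   ]]
cam in tool [ 0.069 -0.    -0.125] [[-0.    0.96  0.28]
 [ 1.    0.   -0.  ]
 [-0.    0.28 -0.96]]
row [-0.2522 -0.177   0.0281] [-0.0001  0.      0.0739]
row [-0.2522 -0.177   0.0281] [-1.000e-04 -2.000e-04 -4.261e-01]
```

Request:
{"method": "play_rows", "body": {"series": [[-0.252,-0.177,0.028,0,0,0.074,1],[-0.252,-0.177,0.028,0,0,0.074,1],[-0.252,-0.177,0.028,0,0,0.074,1],[-0.252,-0.177,0.028,0,0,0.074,1],[-0.252,-0.177,0.028,0,0,0.074,1],[-0.252,-0.177,0.028,0,0,0.074,1],[-0.252,-0.177,0.028,0,0,0.074,1],[-0.252,-0.177,0.028,0,0,0.074,1],[-0.252,-0.177,0.028,0,0,0.074,1],[-0.252,-0.177,0.028,0,0,0.074,1]], "grip_force": 40}}

```text
time: 1.1
tool_pos: [0.374, 0.2865, 0.2203]
tool_rot: [-1.25, -2.882, -0.0]
force: [-0.6, -0.3, 0.7]
finger_gap: 0.085
grasp_force: 0.0
```

Run:
```python
from h import *
m=camera_model("wrist"); im=capture("wrist")[:,:,::-1].copy(); s=sensors.sense(); print(s["tool_pos"],s["time"])
hsv=cv2.cvtColor(im,cv2.COLOR_BGR2HSV)
g=((hsv[...,1]<60)&(hsv[...,2]>50)).astype(np.uint8); g=cv2.morphologyEx(g,cv2.MORPH_OPEN,np.ones((5,5)))
cs,_=cv2.findContours(g,0,2)
for ct in cs:
    if cv2.contourArea(ct)>2000:
        p=onz(m,ct.reshape(-1,2),.04)[:,:2]; r=cv2.minAreaRect((p*1000).astype(np.float32));print(r,cv2.boundingRect(ct))
        cv2.drawContours(im,[ct],-1,(0,0,255),1)
t=proj(m,s["tool_pos"]);print(t)
cv2.imwrite("pics/w1.png",im)
```

```text
[0.37408687 0.28639657 0.22027982] 1.15
((550.8552856445312, 367.27392578125), (53.758365631103516, 107.67308807373047), 64.26776123046875) (406, 177, 76, 107)
((277.525634765625, 66.21602630615234), (133.25267028808594, 131.55291748046875), 5.552839756011963) (0, 176, 124, 140)
((379.19659423828125, 287.69189453125), (49.233062744140625, 108.37020874023438), 42.85672378540039) (233, 113, 56, 116)
[[254.70748421 268.44100454]]
```

View pics/w1.png

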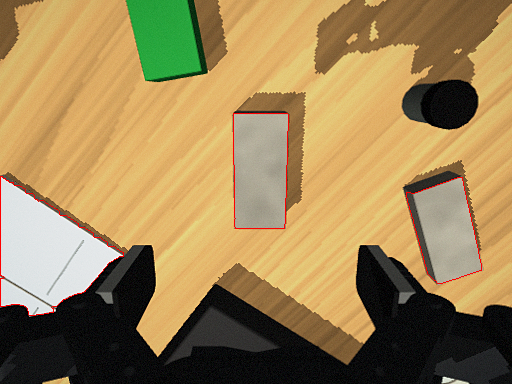

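The wrist view shows block A's top at (260,170), with a footprint of 49x108 mm at z=0.04, which fits the thick block. The thin block is at (447,230) and the green one at (170,40). I'll go down and grip.

Run:
```python
from h import *
rel([.379,.288,.026],down(np.radians(42.9)))
m=camera_model("scene"); p=onz(m,[(152.5,192.5),(182.5,177.5)],.06);print(p)
```

```text
row [-0.0022  0.0047  0.1943] [-0.     -0.      0.0005]
[[ 0.62190796 -0.39745387  0.06      ]
 [ 0.49591685 -0.37918029  0.06      ]]
```

Request:
{"method": "play_rows", "body": {"series": [[-0.002,0.005,0.05,0,0,0,1],[-0.002,0.005,0.1,0,0,0,1],[-0.002,0.005,0.14,0,0,0,1],[-0.002,0.005,0.17,0,0,0,1],[-0.002,0.005,0.185,0,0,0,1],[-0.002,0.005,0.194,0,0,0,1],[-0.002,0.005,0.194,0,0,0,1],[-0.002,0.005,0.194,0,0,0,-1],[-0.002,0.005,0.194,0,0,0,-1],[-0.002,0.005,0.194,0,0,0,-1],[-0.002,0.005,0.194,0,0,0,-1],[-0.002,0.005,0.194,0,0,0,-1]], "grip_force": 60}}

```text
time: 2.35
tool_pos: [0.3801, 0.2874, 0.0273]
tool_rot: [1.253, 2.88, 0.002]
force: [-2.8, -0.1, 11.8]
finger_gap: 0.0494
grasp_force: 61.4
```

Request:
{"method": "play_rows", "body": {"series": [[0,0,0,0,0,0,-1],[0,0,0,0,0,0,-1],[0,0,-0.02,0,0,0,-1],[0,0,-0.05,0,0,0,-1],[0,0,-0.08,0,0,0,-1],[0,0,-0.11,0,0,0,-1],[0,0,-0.13,0,0,0,-1],[0,0,-0.13,0,0,0,-1],[0,0,-0.13,0,0,0,-1]]}}

```text
time: 3.25
tool_pos: [0.3797, 0.2871, 0.1559]
tool_rot: [-1.253, -2.881, 0.0]
force: [0.3, 0.2, -6.8]
finger_gap: 0.0487
grasp_force: 66.7
```

Run:
```python
from h import *
print(sensors.sense()["tool_pos"])
rel([.545,.019,.156],down(np.radians(7.5)))
```

```text
[0.37970524 0.28714414 0.15589082]
row [-3.089e-01 -6.190e-02 -1.000e-04] [-0.     -0.      0.0985]
```

Request:
{"method": "play_rows", "body": {"series": [[-0.03,-0.006,0,0,0,0.01,-1],[-0.07,-0.014,0,0,0,0.025,-1],[-0.11,-0.022,0,0,0,0.04,-1],[-0.15,-0.03,0,0,0,0.055,-1],[-0.19,-0.038,0,0,0,0.07,-1],[-0.23,-0.046,0,0,0,0.085,-1],[-0.265,-0.053,0,0,0,0.0985,-1],[-0.29,-0.058,0,0,0,0.0985,-1],[-0.305,-0.061,0,0,0,0.0985,-1],[-0.309,-0.062,0,0,0,0.0985,-1],[-0.309,-0.062,0,0,0,0.0985,-1],[-0.309,-0.062,0,0,0,0.0985,-1]]}}

```text
time: 4.45
tool_pos: [0.5446, 0.0201, 0.1559]
tool_rot: [-2.069, -2.363, 0.0]
force: [0.5, 0.9, -6.1]
finger_gap: 0.049
grasp_force: 66.6
```

Request:
{"method": "play_rows", "body": {"series": [[0,0,0.02,0,0,0,-1],[0,0,0.04,0,0,0,-1],[0,0,0.055,0,0,0,-1],[0,0,0.065,0,0,0,-1],[0,0,0.07,0,0,0,-1],[0,0,0.073,0,0,0,-1],[0,0,0.073,0,0,0,-1],[0,0,0.073,0,0,0,-1]]}}

```text
time: 5.25
tool_pos: [0.5453, 0.0189, 0.0838]
tool_rot: [2.071, 2.362, 0.001]
force: [-0.6, 0.0, -5.7]
finger_gap: 0.0487
grasp_force: 66.6
```

Request:
{"method": "play_rows", "body": {"series": [[0,0,0.001,0,0,0,-1],[0,0,0.002,0,0,0,-1],[0,0,0.003,0,0,0,-1],[0,0,0.004,0,0,0,-1],[0,0,0.004,0,0,0,-1]]}}

```text
time: 5.75
tool_pos: [0.5451, 0.0188, 0.0792]
tool_rot: [-2.071, -2.362, 0.0]
force: [-0.5, 0.9, -6.9]
finger_gap: 0.0487
grasp_force: 66.6
```

Request:
{"method": "play_rows", "body": {"series": [[0,0,0.001,0,0,0,-1],[0,0,0.0015,0,0,0,-1],[0,0,0.0015,0,0,0,-1]]}}

```text
time: 6.05
tool_pos: [0.5451, 0.0188, 0.0777]
tool_rot: [-2.071, -2.362, 0.0]
force: [0.7, 0.3, -5.6]
finger_gap: 0.0489
grasp_force: 66.6
```

Request:
{"method": "play_rows", "body": {"series": [[0,0,0.001,0,0,0,-1],[0,0,0.001,0,0,0,-1]]}}

```text
time: 6.25
tool_pos: [0.5452, 0.0188, 0.0773]
tool_rot: [2.071, 2.362, 0.0]
force: [-3.8, 0.0, 6.6]
finger_gap: 0.0493
grasp_force: 68.0
```

Request:
{"method": "play_rows", "body": {"series": [[0,0,0.001,0,0,0,-1],[0,0,0.001,0,0,0,-1]]}}

```text
time: 6.45
tool_pos: [0.5452, 0.0188, 0.0772]
tool_rot: [2.071, 2.362, 0.001]
force: [-9.5, 0.4, 29.5]
finger_gap: 0.049
grasp_force: 70.8
```

Request:
{"method": "play_rows", "body": {"series": [[0,0,-0.001,0,0,0,-0.5],[0,0,-0.001,0,0,0,0.4],[0,0,-0.001,0,0,0,1],[0,0,-0.001,0,0,0,1],[0,0,-0.001,0,0,0,1],[0,0,-0.001,0,0,0,1],[0,0,-0.001,0,0,0,1]]}}

```text
time: 7.15
tool_pos: [0.5451, 0.0188, 0.0768]
tool_rot: [2.071, 2.362, -0.0]
force: [-0.9, -0.9, 0.1]
finger_gap: 0.0855
grasp_force: 0.0
```

Request:
{"method": "play_rows", "body": {"series": [[0,0,-0.02,0,0,0,1],[0,0,-0.05,0,0,0,1],[0,0,-0.09,0,0,0,1],[0,0,-0.13,0,0,0,1],[0,0,-0.16,0,0,0,1],[0,0,-0.18,0,0,0,1],[0,0,-0.18,0,0,0,1],[0,0,-0.18,0,0,0,1]]}}

```text
time: 7.95
tool_pos: [0.545, 0.0189, 0.2566]
tool_rot: [2.071, 2.362, -0.0]
force: [1.0, 0.7, -0.2]
finger_gap: 0.0854
grasp_force: 0.0
```

```bash
cat >> h.py <<'E'
def grey(m,im,z,smax=60,vmin=50,amin=2000):
    hsv=cv2.cvtColor(im,cv2.COLOR_BGR2HSV); g=((hsv[...,1]<smax)&(hsv[...,2]>vmin)).astype(np.uint8)
    g=cv2.morphologyEx(g,cv2.MORPH_OPEN,np.ones((5,5)))
    for ct in cv2.findContours(g,0,2)[0]:
        if cv2.contourArea(ct)>amin:
            p=onz(m,ct.reshape(-1,2),z)[:,:2]; print(cv2.minAreaRect((p*1000).astype(np.float32)),cv2.boundingRect(ct)); cv2.drawContours(im,[ct],-1,(0,0,255),1)
E
python3 - <<'E'
from h import *
m=camera_model("wrist"); im=capture("wrist")[:,:,::-1].copy(); s=sensors.sense(); print(s["tool_pos"],s["time"])
grey(m,im,.09,60,70)
cv2.imwrite("pics/w2.png",im)
# gauge look: camera over the gauge, gauge x ~172deg -> tool y along ~82 or -98
for y in(82,-98): rel([.57,-.36,.34],down(np.radians(y)))
print(s["joint_positions"])
E
```

```text
[0.54486286 0.0188812  0.25611829] 8.0
((505.4647521972656, -48.13530731201172), (62.328311920166016, 115.60038757324219), 7.351304531097412) (167, 178, 71, 116)
((356.0067138671875, -19.769309997558594), (84.059326171875, 81.47197723388672), 5.670943260192871) (0, 143, 90, 90)
((545.5262451171875, 19.552471160888672), (50.20651626586914, 108.78650665283203), 7.467385292053223) (226, 110, 60, 122)
((354.9471740722656, 63.36052703857422), (69.50764465332031, 81.67222595214844), 5.6942572593688965) (0, 40, 81, 104)
row [-0.3789 -0.0247 -0.0839] [-1.000e-04 -1.000e-04 -2.069e-01]
row [-0.3789 -0.0247 -0.0839] [-1.000e-04  1.000e-04  2.931e-01]
[-0.17042901  0.65817973  0.1457253   1.58535692 -0.11290191  0.90728343
  0.14609515]
```

View pics/w2.png

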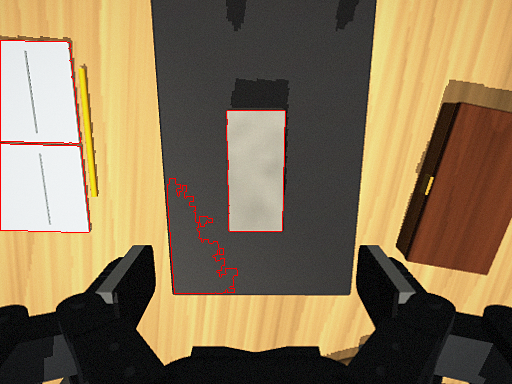

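Block A now lies on the plate at (0.5455, 0.0196), yaw 7.5° (picture (257,170)), and is released. Next I'll look at the gauge from above.

Request:
{"method": "play_rows", "body": {"series": [[0,0,-0.04,0,0,0.02,1],[-0.03,-0.002,-0.08,0,0,0.04,1],[-0.07,-0.005,-0.084,0,0,0.063,1],[-0.11,-0.007,-0.084,0,0,0.086,1],[-0.15,-0.01,-0.084,0,0,0.11,1],[-0.19,-0.012,-0.084,0,0,0.133,1],[-0.23,-0.015,-0.084,0,0,0.156,1],[-0.27,-0.018,-0.084,0,0,0.179,1],[-0.31,-0.02,-0.084,0,0,0.202,1],[-0.35,-0.023,-0.084,0,0,0.225,1],[-0.37,-0.024,-0.084,0,0,0.248,1],[-0.379,-0.025,-0.084,0,0,0.27,1]]}}

```text
time: 9.2
tool_pos: [0.5691, -0.3625, 0.3388]
tool_rot: [-3.141, 0.005, 0.004]
force: [0.6, 0.3, 0.1]
finger_gap: 0.0854
grasp_force: 0.0
```

Request:
{"method": "play_rows", "body": {"series": [[0,0,0,0,0,0.02,1],[0,0,0,0,0,0.024,1],[0,0,0,0,0,0.024,1],[0,0,0,0,0,0.024,1]]}}

```text
time: 9.6
tool_pos: [0.57, -0.3599, 0.3406]
tool_rot: [-3.133, 0.223, 0.001]
force: [0.1, 0.3, -0.7]
finger_gap: 0.0852
grasp_force: 0.0
```

Run:
```python
from h import *
m=camera_model("wrist"); im=capture("wrist")[:,:,::-1].copy(); s=sensors.sense(); print(s["tool_pos"],s["time"])
np.savez("w3.npz",im=im,**m)
cv2.imwrite("pics/w3.png",cv2.resize(im,(800,600)))
```

```text
[ 0.57000423 -0.35989561  0.34072172] 9.65
```

View pics/w3.png

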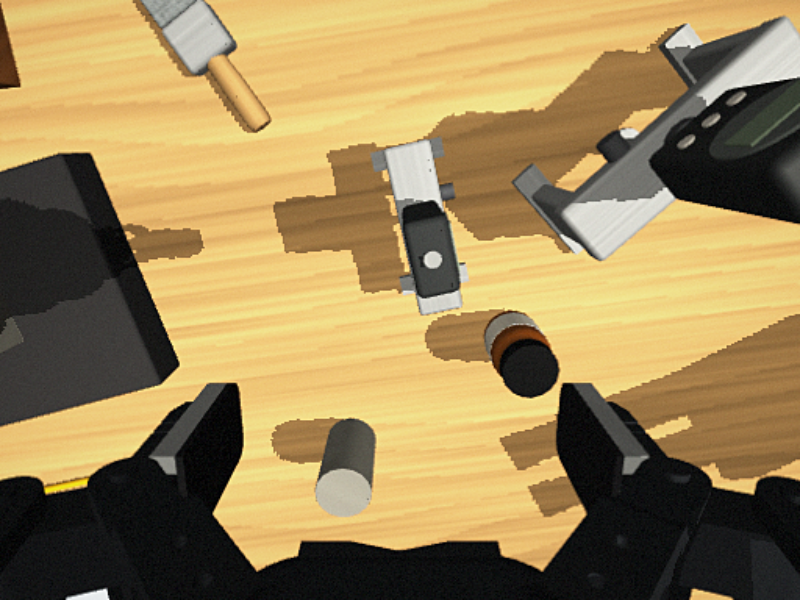

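The picture shows the small gauge with its bar running from (408,146) to (441,309) and the top button of the box at (432,260). The jar lies below right at (525,355), and the big gauge is at right. I'll compute the gauge pose from the bar corners, feet and button.

Run:
```python
from h import *
d=np.load("w3.npz"); m={k:d[k] for k in("K","D","pose")}; print(m["pose"][:3,3])
im=d["im"]; hsv=cv2.cvtColor(im,cv2.COLOR_BGR2HSV)
k=.64
c=np.array([(385,152),(432,140),(462,304),(420,314)])*k
for z in(.075,.08,.085):
    p=onz(m,c,z)[:,:2]; a=(p[0]+p[1])/2;b=(p[2]+p[3])/2; print(z,(a+b)/2,np.linalg.norm(a-b),np.linalg.norm(p[0]-p[1]),np.degrees(np.arctan2(*(a-b)[::-1])))
print("button",onz(m,np.array([432,260])*k,.172))
# box dark contour
g=((hsv[...,2]<75)).astype(np.uint8); x0,y0,x1,y1=[int(v*k) for v in(398,195,468,302)]
q=np.zeros_like(g);q[y0:y1,x0:x1]=g[y0:y1,x0:x1]; q=cv2.morphologyEx(q,cv2.MORPH_OPEN,np.ones((5,5)))
ct=max(cv2.findContours(q,0,2)[0],key=cv2.contourArea); print("box px",cv2.minAreaRect(ct),cv2.boundingRect(ct))
r=cv2.boxPoints(cv2.minAreaRect(ct)); print((r/k).round(),onz(m,r,.171)[:,:2].round(4))
print("jar top",onz(m,np.array([530,368])*k,.085),"core top",onz(m,np.array([344,492])*k,.085))
```

```text
[ 0.63994542 -0.37013958  0.46579004]
0.075 [ 0.57559037 -0.38034809] 0.12317479394831715 0.034119339344833514 3.79616525956817
0.08 [ 0.57641377 -0.38021747] 0.12159882242742064 0.033682796238929724 3.796165259568161
0.085 [ 0.57723717 -0.38008686] 0.12002285090652422 0.03324625313302589 3.796165259568149
button [[ 0.57473805 -0.37938503  0.172     ]]
box px ((268.34588623046875, 137.1609649658203), (18.124568939208984, 29.462770462036133), 65.55604553222656) (258, 129, 27, 22)
[[392. 211.]
 [434. 192.]
 [446. 218.]
 [404. 237.]] [[ 0.6049 -0.3614]
 [ 0.6119 -0.3854]
 [ 0.5971 -0.3901]
 [ 0.5898 -0.3657]]
jar top [[ 0.46013786 -0.44646352  0.085     ]] core top [[ 0.37047496 -0.28507484  0.085     ]]
```

Run:
```python
from h import *
rel([.575,-.380,.146],down(np.radians(-86.2)))
```

```text
row [0.0078 0.0192 0.1947] [-0.      0.     -0.0332]
```

Request:
{"method": "play_rows", "body": {"series": [[0.008,0.019,0.03,0,0,-0.02,1],[0.008,0.019,0.06,0,0,-0.033,1],[0.008,0.019,0.09,0,0,-0.033,1],[0.008,0.019,0.1,0,0,-0.033,1],[0.008,0.019,0.1,0,0,-0.033,1],[0.008,0.019,0.1,0,0,-0.033,1]]}}

```text
time: 10.25
tool_pos: [0.5754, -0.3803, 0.2424]
tool_rot: [3.139, 0.098, 0.002]
force: [-0.2, -0.5, 0.2]
finger_gap: 0.0855
grasp_force: 0.0
```

Run:
```python
from h import *
m=camera_model("wrist"); im=capture("wrist")[:,:,::-1].copy(); s=sensors.sense(); print(s["tool_pos"],s["time"])
np.savez("w4.npz",im=im,**m)
for z in(.146,.171): print(proj(m,[.575,-.38,z])*800/512)
cv2.imwrite("pics/w4.png",cv2.resize(im,(800,600)))
```

```text
[ 0.57542905 -0.38040573  0.24250628] 10.3
[[397.2658665  312.83866283]]
[[397.1374927  332.30756226]]
```

View pics/w4.png

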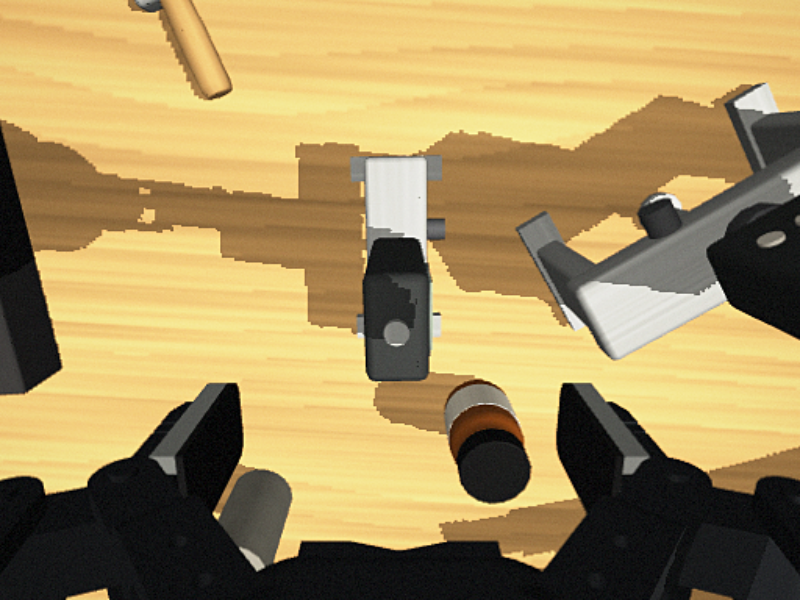

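The gauge box sits square in the view with its top button at (397,333), against a prediction of (397,332). The alignment is good, so I'll descend and grip.

Request:
{"method": "play_rows", "body": {"series": [[0,0,0.03,0,0,0,1],[0,0,0.06,0,0,0,1],[0,0,0.08,0,0,0,1],[0,0,0.092,0,0,0,1],[0,0,0.0965,0,0,0,1],[0,0,0.0965,0,0,0,1],[0,0,0.0965,0,0,0,-0.2],[0,0,0.0965,0,0,0,-1],[0,0,0.0965,0,0,0,-1],[0,0,0.0965,0,0,0,-1],[0,0,0.0965,0,0,0,-1],[0,0,0.0965,0,0,0,-1]], "grip_force": 70}}

```text
time: 11.5
tool_pos: [0.5753, -0.38, 0.1448]
tool_rot: [3.14, 0.098, 0.001]
force: [-0.6, 1.9, 5.7]
finger_gap: 0.0254
grasp_force: 69.4
```

Request:
{"method": "play_rows", "body": {"series": [[0,0,0,0,0,0,-1],[0,0,0,0,0,0,-1],[0,0,0,0,0,0,-1],[0,0,0,0,0,0,-1]]}}

```text
time: 11.9
tool_pos: [0.5752, -0.3801, 0.1448]
tool_rot: [3.14, 0.098, 0.001]
force: [0.3, 1.5, 5.3]
finger_gap: 0.0251
grasp_force: 69.4
```

Request:
{"method": "play_rows", "body": {"series": [[0,0,-0.01,0,0,0,-1],[0,0,-0.03,0,0,0,-1],[0,0,-0.06,0,0,0,-1],[0,0,-0.09,0,0,0,-1],[0,0,-0.12,0,0,0,-1],[0,0,-0.14,0,0,0,-1],[0,0,-0.15,0,0,0,-1],[0,0,-0.15,0,0,0,-1],[0,0,-0.15,0,0,0,-1]]}}

```text
time: 12.8
tool_pos: [0.5748, -0.3799, 0.2931]
tool_rot: [-3.139, -0.097, 0.002]
force: [0.4, 0.1, -10.5]
finger_gap: 0.0254
grasp_force: 69.9
```

Run:
```python
from h import *
s=sensors.sense(); print(s["tool_pos"],s["force"],s["joint_positions"].round(2))
im=capture("wrist")[:,:,::-1]; cv2.imwrite("pics/w5.png",im)
rel([.5455,.0196,.2945],down(np.radians(-82.5)))
```

```text
[ 0.57481048 -0.37988853  0.29308488] [  0.37023029   0.1123737  -10.45945448] [ 0.37  0.94  0.56  0.89 -0.45  1.42 -0.71]
row [-0.0046 -0.4005 -0.0011] [-0.0002  0.0003 -0.011 ]
```

View pics/w5.png

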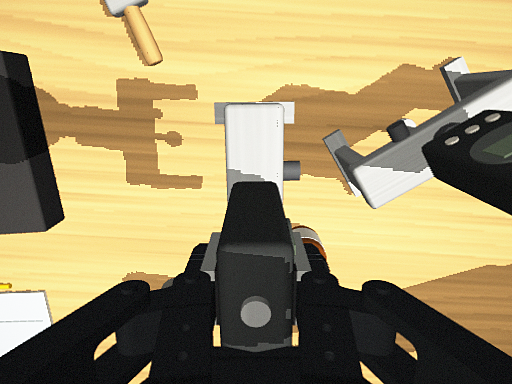

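The gauge is held square in the fingers, with its button at (256,312) and its bar vertical in the picture. I'll carry it over the block.

Request:
{"method": "play_rows", "body": {"series": [[0,-0.015,0,0,0,0,-1],[0,-0.045,0,0,0,0,-1],[-0.001,-0.085,0,0,0,-0.002,-1],[-0.002,-0.125,0,0,0,-0.004,-1],[-0.002,-0.165,0,0,0,-0.006,-1],[-0.003,-0.205,0,0,0,-0.008,-1],[-0.003,-0.245,0,0,0,-0.01,-1],[-0.004,-0.285,0,0,0,-0.011,-1],[-0.004,-0.325,0,0,0,-0.011,-1],[-0.005,-0.36,0,0,0,-0.011,-1],[-0.005,-0.385,0,0,0,-0.011,-1],[-0.005,-0.397,0,0,0,-0.011,-1]]}}

```text
time: 14.05
tool_pos: [0.545, 0.0186, 0.2935]
tool_rot: [-3.134, -0.21, 0.002]
force: [-0.6, -0.6, -9.2]
finger_gap: 0.0252
grasp_force: 70.8
```

Request:
{"method": "play_rows", "body": {"series": [[0,-0.003,0,0,0,0,-1],[0,-0.003,0,0,0,0,-1],[0,-0.003,0,0,0,0,-1]]}}

```text
time: 14.35
tool_pos: [0.5451, 0.0175, 0.2942]
tool_rot: [3.134, 0.203, -0.0]
force: [0.1, 0.3, -8.9]
finger_gap: 0.025
grasp_force: 70.8
```

Run:
```python
from h import *
s=sensors.sense(); print(s["tool_pos"])
cv2.imwrite("pics/s6.png",cv2.resize(capture("scene")[110:290,190:350,::-1],None,fx=3.2,fy=3.2))
rel([.5455,.0196,.2],down(np.radians(-82.5)))
```

```text
[0.54507285 0.0174992  0.29421482]
row [ 0.0007 -0.002   0.0943] [ 0.0001  0.     -0.0002]
```

View pics/s6.png

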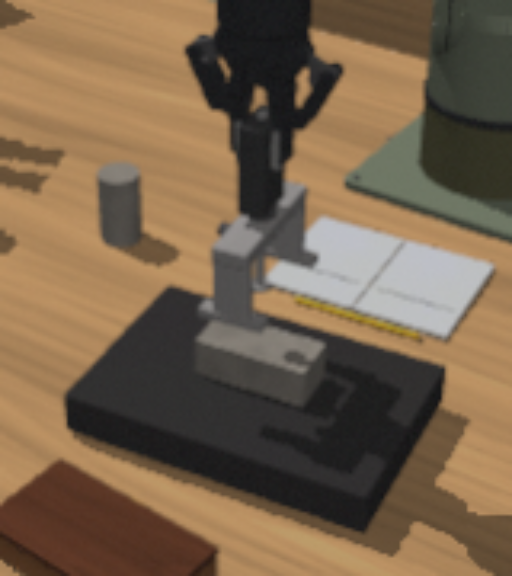

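The gauge hangs level above the block at (260,360), with its bar across the block's short side. I'll lower it.

Request:
{"method": "play_rows", "body": {"series": [[0,-0.002,0.015,0,0,0,-1],[0,-0.002,0.035,0,0,0,-1],[0,-0.002,0.055,0,0,0,-1],[0,-0.002,0.072,0,0,0,-1],[0,-0.002,0.085,0,0,0,-1],[0,-0.002,0.092,0,0,0,-1],[0,-0.002,0.094,0,0,0,-1],[0,-0.002,0.094,0,0,0,-1],[0,-0.002,0.094,0,0,0,-1]]}}

```text
time: 15.3
tool_pos: [0.545, 0.0205, 0.2009]
tool_rot: [3.135, 0.205, 0.001]
force: [-0.5, -1.9, -6.8]
finger_gap: 0.025
grasp_force: 71.0
```

Request:
{"method": "play_rows", "body": {"series": [[0,0,0.001,0,0,0,-1],[0,0,0.002,0,0,0,-1],[0,0,0.003,0,0,0,-1],[0,0,0.0035,0,0,0,-1],[0,0,0.0035,0,0,0,-1]]}}

```text
time: 15.8
tool_pos: [0.5449, 0.0208, 0.1968]
tool_rot: [3.135, 0.206, 0.0]
force: [0.2, -0.6, -6.5]
finger_gap: 0.0249
grasp_force: 71.0
```

Request:
{"method": "play_rows", "body": {"series": [[0,0,0.0005,0,0,0,-1],[0,0,0.001,0,0,0,-1],[0,0,0.001,0,0,0,-1]]}}

```text
time: 16.1
tool_pos: [0.5449, 0.0208, 0.1958]
tool_rot: [3.135, 0.206, 0.0]
force: [2.3, -0.3, -6.4]
finger_gap: 0.0251
grasp_force: 71.0
```

Request:
{"method": "play_rows", "body": {"series": [[0,0,0.0005,0,0,0,-1],[0,0,0.001,0,0,0,-1],[0,0,0.001,0,0,0,-1]]}}

```text
time: 16.4
tool_pos: [0.5448, 0.0208, 0.1948]
tool_rot: [3.135, 0.206, 0.0]
force: [0.5, 0.5, -5.9]
finger_gap: 0.0249
grasp_force: 71.3
```

Request:
{"method": "play_rows", "body": {"series": [[0,0,0.0005,0,0,0,-1],[0,0,0.0005,0,0,0,-1]]}}

```text
time: 16.6
tool_pos: [0.545, 0.0208, 0.1947]
tool_rot: [-3.135, -0.206, -0.001]
force: [-0.9, 1.1, 4.0]
finger_gap: 0.0254
grasp_force: 72.4
```

Request:
{"method": "play_rows", "body": {"series": [[0,0,0,0,0,0,-0.6],[0,0,0,0,0,0,-0.4],[0,0,0,0,0,0,-0.1],[0,0,0,0,0,0,0.3],[0,0,0,0,0,0,0.8],[0,0,0,0,0,0,1],[0,0,0,0,0,0,1],[0,0,0,0,0,0,1]]}}

```text
time: 17.4
tool_pos: [0.5448, 0.0208, 0.1943]
tool_rot: [3.135, 0.206, -0.0]
force: [-1.1, -0.6, -0.1]
finger_gap: 0.0852
grasp_force: 0.0
```

Request:
{"method": "play_rows", "body": {"series": [[0,0,-0.015,0,0,0,1],[0,0,-0.04,0,0,0,1],[0,0,-0.07,0,0,0,1],[0,0,-0.1,0,0,0,1],[0,0,-0.12,0,0,0,1],[0,0,-0.13,0,0,0,1],[0,0,-0.13,0,0,0,1],[0,0,-0.13,0,0,0,1]]}}

```text
time: 18.2
tool_pos: [0.5446, 0.0209, 0.3233]
tool_rot: [-3.135, -0.206, 0.002]
force: [0.9, 0.1, -0.4]
finger_gap: 0.085
grasp_force: 0.0
```

Run:
```python
from h import *
a=cv2.resize(capture("scene")[110:290,190:350,::-1],(480,540)); b=cv2.resize(capture("wrist")[:,:,::-1],(320,240))
c=np.zeros((540,800,3),np.uint8);c[:,:480]=a;c[:240,480:]=b;cv2.imwrite("pics/f.png",c)
m=camera_model("wrist");print(proj(m,[.5455,.0196,.221])*320/512+[480,0])
```

```text
[[640.55014235 122.26656195]]
```

View pics/f.png

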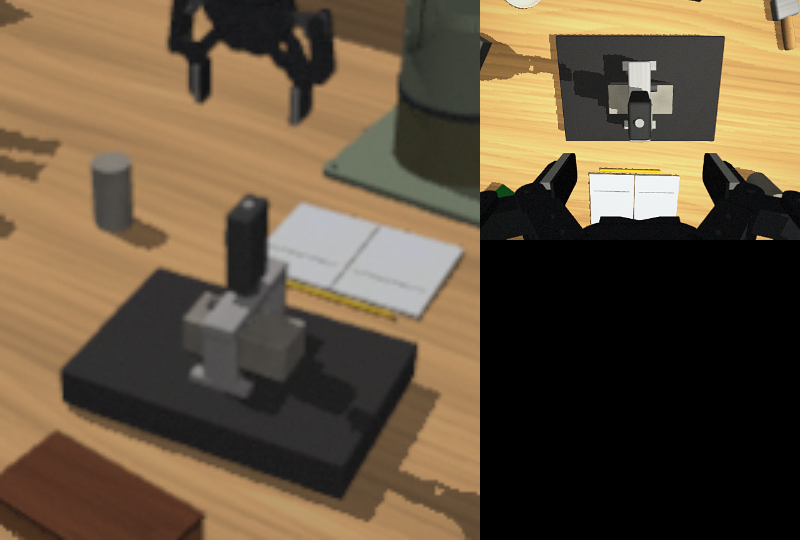

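The gauge stands level astride the block on the plate. Its button is at (640,122), exactly as predicted, and the fingers are clear. I'll hand in.

```bash
python3 -c "
from workcell import job
print(job.sign_off())"
```

```text
the job is handed in; nothing more can be done
None
```

I laid the thick block flat on the plate and stood the gauge astride its middle, both set down gently and released. I handed the job in at about 18 s; no verdict came back, and the foot reading itself wasn't measured.

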